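# Comb the stirring rods into the grooved tray

### The arm

A 6-joint arm with a two-finger parallel gripper is mounted at the origin on a cart in front of the work surface, level with it; the furniture and walls round the work are solid. World frame = base frame: x ahead of the robot, y to its left, z up, the work surface at z = 0. Lengths are in m, angles in rad, forces in N, time in s.
With the tool pointing down it reaches from about 0.375 to 0.925 m from the base axis. Payload 5.7 kg.
Tool frame: the origin (TCP) lies on the centre line of the jaws, within the pads' length; the fingertips stand 22 mm ahead of it and the grasp point (between the pads) lies 3 mm ahead of it; y points along the fingers, x is the direction in which the jaws open and shut, and the axes are right-handed (so a half turn about y gives the same grasp; the last joint's range is limited). The gripper opens to 88 mm and grips with 3 to 60 N. Pads are 20 mm wide; open, the fingers measure 115 mm over their backs; the gripper's body (75 mm by 178 mm) begins 61 mm behind the grasp point.
Start: joints at [-1.231, 0.359, 1.51, -0, 1.272, -0.115], TCP at [0.264, -0.539, 0.245] pointing down, gripper open.
Joint ranges: [-2.97, 2.97], [-1.01, 2.36], [0.21, 2.38], [-0.96, 4.11], [0.2, 2.71], [-2.98, 2.98]. Speed limits (rad/s): [2.39, 2.39, 3.14, 3.14, 3.14, 3.14].

### API

Orientations are given as a 3x3 rotation matrix whose columns are the frame's x, y, z axes.
In Python, from workcell import * gives the robot as it stands. The module is installed in compiled form; this text tells all that it offers.
- The arm moves only by the tool move_arm, never from a script. Its argument "rows" is a list of rows, each an object of numbers: "x", "y", "z": the shift along the tool's x, y, z in m; "yaw": the turn about the tool's y in rad. A call has 1 to 8 rows; each row is the pose to reach, as a shift and turn from the pose commanded when the call began, along the tool's axes at that moment; what a row does not reach only later rows make up. A row lasts 1/12 s, in which the tool goes at most 41.7 mm and 7.16 degrees, less where a joint would pass 70% of its speed; a pose out of reach is approached as far as the arm can. A call with a gripper value outside its range is refused whole. "hand" is the opening, from -1 (shut) to 1 (fully open), set as the call begins (left out, the last holds). The fingers move at their own pace and stop on an object; "force" is the grip in N (left out, the last holds). Time passes only in rows, so rows that repeat a pose let the fingers close. It gives the time, the measured TCP pose, the force and the opening at its end, in the units of the state.
- get_obs(): the state, without advancing time (a new reading comes with each control period).
- grab_frame(name): name is "scene" or "top"; returns (picture, depth): 480x640x3 uint8, blue, green, red; 480x640 float32, m along the optical axis (not along the pixel's ray), 0 where there is no reading.
- get_calibration(name): a dict with "camera_matrix" (3x3 intrinsics, pixels), "view" (4x4, takes a point from world to camera coordinates). Camera axes: x right, y down, z forward; pixel columns grow to the right and rows downward; lengths in m; the calibration is good to about 2 mm. A picture is of the moment at which its call begins. get_calibration takes no time and is no camera call.
- job_done(): hands the job in, once; it reports no verdict.
Trained networks look in the newest picture that a camera, given by its name, has taken for a name from the list of things; names that differ only in an ending like _2 or _b are one class to them, and where a whole thing is asked for, a point or a joint stands for the part that bears it (a point fixed in the world has none). Each returns a list of dicts, best first, with "score" (0 to 1); they miss things now and then, are a little off and sometimes report something else, mostly with a low value. They report only what shows in the picture. A call takes as long as a camera call. They do not tell look-alikes from the thing itself.
- find_in(camera, query): "point" ([x, y, z] in m, in world coordinates, good to about 4 mm: the middle of the surface that is visible of it).
- mark_of(camera, query): "point" ([x, y, z] in m, in world coordinates, good to about 4 mm: a listed point, or the origin of a listed thing).
The state is a dict: "clock": time; "joints": joint angles; "joint_velocities": joint speeds; "effort": joint torques, N m; "eef_pos": TCP position; "ee_rot": TCP orientation; "ft_force": force on the tool from outside, world axes, zero at the start; "torque": the same for the moment, N m; "finger_gap": finger opening in m.
Only numpy, scipy, OpenCV 4.12 (cv2) and the standard library are available. Lean on these libraries where they do the work, as an engineer would, in place of code of your own. Each camera call takes 0.05 s, during which the arm holds its last target.

### The job

Two white stirring rods lie askew on top of the ridges of the blue grooved tray. Take the orange-handled rake from its stand and comb it through the tray, across the grooves with its runners on the two long side rims, until both rods have dropped down into grooves and lie parallel; do not touch the rods with the fingers. Then leave the rake standing upright with its runners on the tray's rims, and let go.

Things in the scene. Friction and masses are not known exactly. Their poses are not given: they have to be found in the camera images.
- tray: Blue tray, fixed, 214 (x) x 166 (y) x 36 mm high; origin: centre of underside. Grooves run along its y, so comb along x, either way. Inside 198 x 150 mm, floor at z 6 mm; 10 grey ridges 3 mm wide, 18 mm apart, tops at z 18.5 mm. Long side walls at y = +-75 to 83 mm have flat rims at z 36 mm; end walls at x = +-99 to 107 mm are 32 mm high.
- rake: Rake 0.16 kg, starts upright and loose on a low grey stand. Bar 190 mm along y, z 4-14 mm, orange handle amid it 20 (x) x 34 (y), top z 78 mm: grip across x, z 30-75. Origin amid the undersides of the black end runners (50 x 26 mm, at y = +-79). One tooth row 129 mm along y, 5 mm thick, to z -16 mm: runners on the rims, teeth pass 1.5 mm over the ridges. Same both ways round.
- rod_a: White rod, 12 mm diameter, 120 mm long, 30 g, axis y, origin at its centre. Starts on the ridge tops (centre 24.5 mm over the tray's origin), 20 to 30 degrees askew, in the half of the tray at negative x, no part beyond 78 mm from the tray's middle along tray x. Home in a groove: centre 12 mm over the tray's origin, top 0.5 mm below the ridge tops.
- rod_b: Second white rod, just like rod_a, askew the other way, in the other half of the tray. Rods drop most freely with the rake's runners kept on or within 1 to 2 mm of the rims, at 40 to 90 mm/s; a rake carried higher may jam on a rod.
Things that resemble listed ones, but are neither listed nor needed, are in the scene too. Leave any pink or purple look-alike of the rod_b alone.

How it is judged:
On the way:
1. the rake stands in the tray with its teeth between the side walls (z of rake in the frame of tray below 0.046 m and horizontal distance between rake and tray below 0.11 m and angle between the y axis of rake and the y axis of tray, either way round below 0.26 rad), for 0.1 s.
At the end, for the whole second after the job is handed in: Both rods lie down in grooves of the tray (centre less than 16 mm above the tray's origin) within 10 degrees of the grooves; the rake stands upright within 10 degrees on the tray's rims (its origin 30 to 46 mm above the tray's origin, within 120 mm of the tray's middle); all at rest (z of rod_a in the frame of tray between 0.007 and 0.016 m and z of rod_b in the frame of tray between 0.007 and 0.016 m and angle between the y axis of each of rod_a, rod_b and the y axis of tray, either way round below 0.175 rad and horizontal distance between each of rod_a, rod_b and tray below 0.105 m and angle between rake's own z axis and vertical below 0.175 rad and z of rake in the frame of tray between 0.03 and 0.046 m and horizontal distance between rake and tray below 0.12 m and linear speed of each of rod_a, rod_b, rake below 0.02 m/s); the robot touches nothing.
It fails at once if the fingers touch a rod (contact force between the fingers and rod_a above 0.3 N or contact force between the fingers and rod_b above 0.3 N).
It also fails if it takes over 46 s, if anything falls off the work surface, if the arm or the gripper's body presses on something with over 40 N, if the wrist force passes 120 N, or if a joint passes its speed limit or range.

## Working session

There is one attempt and no reset: what is moved stays moved. The work goes in short steps, Python scripts to look and compute and a tool call to move; the robot and the scene stay as the last step left them, time stands still between calls to the robot, and variables do not carry over. Pictures are saved under pics/ and viewed, and the job is handed in when it is done.

Besides the shell and the picture viewer there is one more tool, called after "Call:" as name(argument=value, ...) on one line, values as JSON. move_arm: Moves the arm, as the interface text tells. Its arguments: {"type":"object","properties":{"rows":{"type":"array","items":{"type":"object","properties":{"x":{"type":"number"},"y":{"type":"number"},"z":{"type":"number"},"yaw":{"type":"number"}}}},"hand":{"type":"number"},"force":{"type":"number"}},"required":["rows"]}

```bash
mkdir -p pics; ls; cat > h.py <<'E'
from workcell import *
import numpy as np, cv2
def px2w(cam,u,v,d):
    c=get_calibration(cam);K=np.array(c["camera_matrix"]);V=np.array(c["view"])
    p=np.linalg.inv(K)@np.array([u,v,1.0])*d
    return (np.linalg.inv(V)@np.r_[p,1])[:3]
def w2px(cam,p):
    c=get_calibration(cam);K=np.array(c["camera_matrix"]);V=np.array(c["view"])
    q=K@(V@np.r_[p,1])[:3];return q[:2]/q[2]
def cloud(cam,d):
    c=get_calibration(cam);K=np.array(c["camera_matrix"]);V=np.array(c["view"])
    v,u=np.mgrid[:480,:640];P=np.stack([u*d,v*d,d],-1)@np.linalg.inv(K).T
    Vi=np.linalg.inv(V);return P@Vi[:3,:3].T+Vi[:3,3]
E
python3 - <<'E'
from h import *
for n in("top","scene"):
    im,d=grab_frame(n);cv2.imwrite(f"pics/{n}0.png",im);np.save(f"{n}0.npy",d)
    for q in("tray","rake","rod_a"):
        print(n,q,[(np.round(r["point"],3).tolist(),round(r["score"],2),w2px(n,r["point"]).round().tolist()) for r in mark_of(n,q)])
o=get_obs();print(o["clock"],o["eef_pos"],o["ee_rot"])
E
```

```text
pics
top tray [([0.545, 0.186, -0.006], 0.61, [316.0, 226.0])]
top rake [([0.471, -0.219, 0.04], 0.9, [492.0, 255.0])]
top rod_a [([0.582, 0.174, 0.027], 0.75, [321.0, 209.0]), ([0.615, 0.588, 0.003], 0.61, [147.0, 198.0]), ([0.462, -0.017, 0.004], 0.59, [402.0, 260.0])]
scene tray [([0.542, 0.182, -0.002], 0.68, [327.0, 273.0])]
scene rake [([0.474, -0.216, 0.04], 0.86, [433.0, 191.0])]
scene rod_a [([0.576, 0.176, 0.022], 0.67, [316.0, 259.0]), ([0.5, 0.173, 0.028], 0.54, [343.0, 269.0]), ([0.463, -0.017, 0.003], 0.54, [398.0, 240.0])]
0.4 [ 0.26350651 -0.53888857  0.24446675] [[ 4.39270601e-01 -1.42913417e-04  8.98354784e-01]
 [-8.98354689e-01  4.17081674e-04  4.39270621e-01]
 [-4.37464983e-04 -9.99999903e-01  5.48247793e-05]]
```

```bash
ls pics
```

```text
scene0.png
top0.png
```

View pics/top0.png

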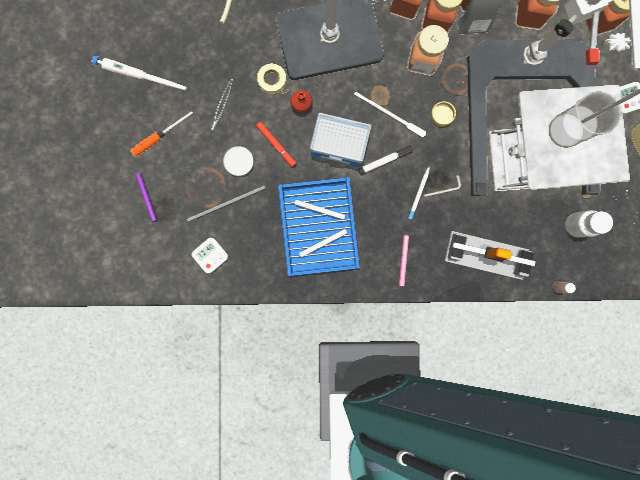

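View pics/scene0.png

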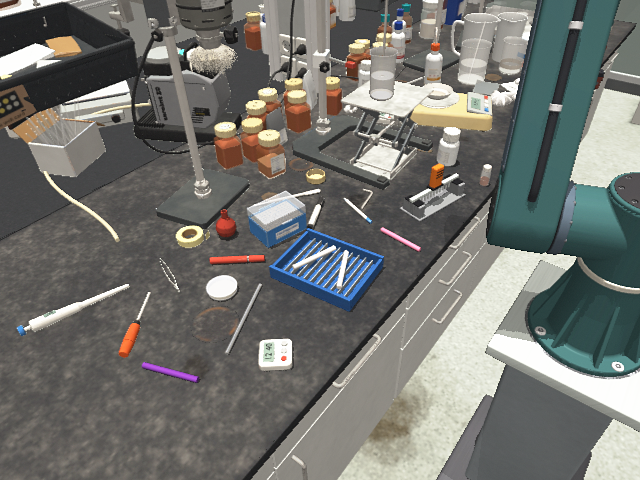

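The rods are the two white ones in the tray, at top px (319,210) and (323,243). The look-alikes are the pink one (404,260) and the purple one (146,197), neither in the tray. The rake is at (490,255), the only one on a stand. The orange screwdriver at (150,140) is something else. Next I measure poses and take a close crop.

```bash
python3 - <<'E'
from h import *
im=cv2.imread("pics/top0.png");d=np.load("top0.npy");P=cloud("top",d)
a=cv2.resize(im[170:285,270:370],None,fx=5,fy=5,interpolation=cv2.INTER_CUBIC)
b=cv2.resize(im[225:285,440:545],None,fx=5,fy=5,interpolation=cv2.INTER_CUBIC)
b=cv2.copyMakeBorder(b,0,a.shape[0]-b.shape[0],0,0,cv2.BORDER_CONSTANT)
c=np.hstack([a,b]);c=cv2.resize(c,None,fx=.75,fy=.75);print(c.shape);cv2.imwrite("pics/crop0.png",c)
cal=get_calibration("top");print(np.round(cal["view"],3).tolist(),np.round(cal["camera_matrix"],1).tolist())
def rep(name,m):
    q=P[m];r=cv2.minAreaRect((q[:,:2]*1000).astype(np.float32));print(name,len(q),r, "med",np.round(np.median(q,0),4))
    print(cv2.boxPoints(r).round().tolist())
hsv=cv2.cvtColor(im,cv2.COLOR_BGR2HSV)
X,Y,Z=P[...,0],P[...,1],P[...,2]
R=(X>.4)&(X<.7)&(Y>.05)&(Y<.31)
blue=(hsv[...,0]>95)&(hsv[...,0]<125)&(hsv[...,1]>120)
roi=np.zeros_like(R);roi[175:280,275:362]=1
rep("rim",R&roi&(Z>.026)&(Z<.045)&blue)
rep("blue",roi&blue)
roi2=np.zeros_like(R);roi2[225:285,440:545]=1
org=roi2&(hsv[...,0]<22)&(hsv[...,1]>150)&(hsv[...,2]>120)
rep("orange",org);print(np.percentile(Z[org],[5,50,95]))
top=org&(Z>np.percentile(Z[org],95)-.006);rep("otop",top)
wh=roi2&(hsv[...,1]<40)&(hsv[...,2]>210);rep("bar",wh);print(np.percentile(Z[wh],[5,50,95]))
gr=roi2&(Z>.008);rep("all",gr);print(np.histogram(Z[roi2],np.arange(-.01,.13,.006)))
wr=roi&(hsv[...,1]<60)&(hsv[...,2]>200);rep("rods",wr);print(np.percentile(Z[wr],[5,50,95]))
E
```

```text
(431, 769, 3)
[[-0.01, -1.0, 0.008, 0.187], [-0.998, 0.01, -0.059, 0.524], [0.059, -0.008, -0.998, 1.192], [0.0, 0.0, 0.0, 1.0]] [[512.5, 0.0, 318.2], [0.0, 512.5, 233.5], [0.0, 0.0, 1.0]]
rim 1120 ((542.6283569335938, 180.5052032470703), (214.32568359375, 165.8283233642578), 5.731420993804932) med [0.5439 0.1808 0.0356]
[[428.0, 252.0], [444.0, 87.0], [658.0, 109.0], [641.0, 274.0]]
blue 4961 ((543.7030639648438, 182.3052978515625), (218.49960327148438, 169.12551879882812), 5.698873519897461) med [0.5414 0.1825 0.0084]
[[427.0, 256.0], [443.0, 87.0], [661.0, 109.0], [644.0, 277.0]]
orange 131 ((473.31109619140625, -215.93893432617188), (31.379602432250977, 19.3807373046875), 77.92461395263672) med [ 0.4743 -0.2038  0.1142]
[[461.0, -229.0], [480.0, -233.0], [486.0, -203.0], [467.0, -199.0]]
[0.06865265 0.11417472 0.12135687]
otop 61 ((473.03375244140625, -215.94178771972656), (30.869123458862305, 18.710769653320312), 74.137939453125) med [ 0.4718 -0.2155  0.1182]
[[460.0, -228.0], [478.0, -233.0], [486.0, -204.0], [468.0, -199.0]]
bar 1100 ((484.10943603515625, -62.23600769042969), 
[... 313 characters left out ...]
5 -0.207   0.0443]
[[404.0, -349.0], [534.0, -361.0], [585.0, 179.0], [455.0, 191.0]]
(array([  42, 2208, 2269,  551,   35,   42,   34,   31,  183,  262,  219,
        156,   19,   11,   10,   11,   13,    6,   14,   14,   33,  107,
          9]), array([-0.01 , -0.004,  0.002,  0.008,  0.014,  0.02 ,  0.026,  0.032,
        0.038,  0.044,  0.05 ,  0.056,  0.062,  0.068,  0.074,  0.08 ,
        0.086,  0.092,  0.098,  0.104,  0.11 ,  0.116,  0.122,  0.128]))
rods 916 ((540.5835571289062, 179.76470947265625), (168.32925415039062, 148.17372131347656), 5.721250534057617) med [0.536  0.1768 0.0267]
[[449.0, 245.0], [464.0, 98.0], [632.0, 114.0], [617.0, 262.0]]
[0.01691239 0.02672583 0.0342042 ]
```

View pics/crop0.png

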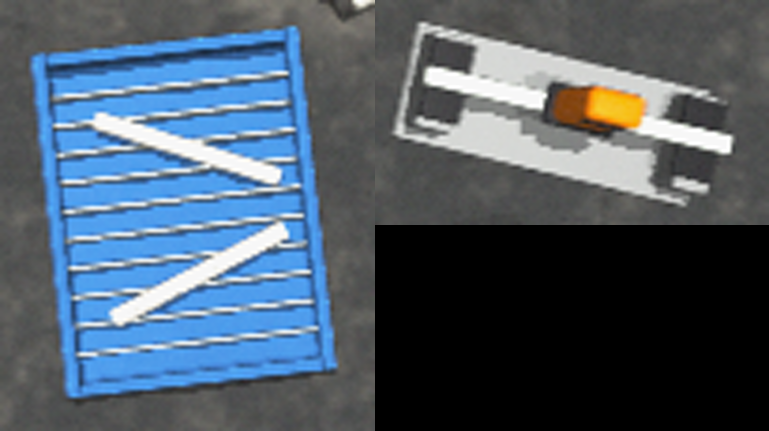

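The crop shows the tray at yaw ≈ 5.7°, with both white rods askew and clear of the lower end groove. The rake sits on its stand, turned ≈ -13°. I fit the bar and compute the move.

```bash
cat >> h.py <<'E'
def rel(target,yawdeg):
    # shift in tool axes and yaw for TCP target, tool x at world angle yawdeg
    o=get_obs();R=np.array(o["ee_rot"]);p=np.array(o["eef_pos"])
    s=R.T@(np.array(target)-p);a=np.degrees(np.arctan2(R[1,0],R[0,0]))
    dy=(yawdeg-a+180)%360-180
    print("t",o["clock"],"pos",p.round(4),"toolx ang",round(a,2),"F",np.round(o["ft_force"],1),"gap",round(o["finger_gap"],4))
    print("shift xyz",s.round(4),"yaw",round(-np.radians(dy),4));return s
E
python3 - <<'E'
from h import *
im=cv2.imread("pics/top0.png");d=np.load("top0.npy");P=cloud("top",d);Z=P[...,2]
hsv=cv2.cvtColor(im,cv2.COLOR_BGR2HSV)
roi=np.zeros(d.shape,bool);roi[225:285,440:545]=1
wh=roi&(hsv[...,1]<50)&(hsv[...,2]>200)&(Z>.047)&(Z<.062)
q=P[wh];print(len(q),np.median(Z[wh]))
r=cv2.minAreaRect((q[:,:2]*1000).astype(np.float32));print(r)
l=cv2.fitLine((q[:,:2]*1000).astype(np.float32),cv2.DIST_HUBER,0,.01,.01).ravel();print(l,np.degrees(np.arctan2(l[1],l[0])))
bl=roi&(hsv[...,2]<80)&(Z>.04)&(Z<.056)
q=P[bl];r=cv2.minAreaRect((q[:,:2]*1000).astype(np.float32));print(len(q),r)
hd=roi&(Z>.112)&(Z<.125);print("top",P[hd].mean(0),cv2.minAreaRect((P[hd][:,:2]*1000).astype(np.float32)))
for z in(.16,.095):rel([.473,-.216,z],-13)
E
```

```text
279 0.054960287326772495
((473.03759765625, -218.5988311767578), (190.19155883789062, 11.566755294799805), 76.02778625488281)
[ 2.3749161e-01  9.7138959e-01  4.7426443e+02 -2.1388168e+02] 76.26145
327 ((473.1904296875, -218.30178833007812), (185.21258544921875, 49.8760986328125), 76.50215148925781)
top [ 0.47309865 -0.21683659  0.1182634 ] ((472.9927062988281, -218.4466552734375), (34.818443298339844, 20.726688385009766), 78.75066375732422)
t 0.4 pos [ 0.2635 -0.5389  0.2445] toolx ang -63.94 F [-0.4 -0.1 -0. ] gap 0.0877
shift xyz [-0.198   0.0846  0.33  ] yaw -0.8891
t 0.4 pos [ 0.2635 -0.5389  0.2445] toolx ang -63.94 F [-0.4 -0.1 -0. ] gap 0.0877
shift xyz [-0.198   0.1496  0.33  ] yaw -0.8891
```

Call:
move_arm(rows=[{"x":-0.196,"y":0.05,"z":0.329,"yaw":-0.876},{"x":-0.196,"y":0.05,"z":0.329,"yaw":-0.876},{"x":-0.196,"y":0.05,"z":0.329,"yaw":-0.876},{"x":-0.196,"y":0.05,"z":0.329,"yaw":-0.876},{"x":-0.196,"y":0.05,"z":0.329,"yaw":-0.876},{"x":-0.196,"y":0.05,"z":0.329,"yaw":-0.876},{"x":-0.196,"y":0.05,"z":0.329,"yaw":-0.876},{"x":-0.196,"y":0.05,"z":0.329,"yaw":-0.876}], hand=1)

```text
clock: 1.07
eef_pos: [0.4451, -0.2606, 0.2015]
ee_rot: [[0.973, 0.0, 0.231], [-0.231, -0.0, 0.973], [0.001, -1.0, -0.0]]
ft_force: [0.6, -0.3, 0.1]
finger_gap: 0.0874
```

```bash
python3 -c "
from h import *
rel([.473,-.218,.0955],-13.75)"
```

```text
t 1.0667 pos [ 0.4451 -0.2606  0.2015] toolx ang -13.38 F [ 0.6 -0.3  0.1] gap 0.0874
shift xyz [0.0172 0.106  0.0479] yaw 0.0065
```

Call:
move_arm(rows=[{"x":0.017,"y":0.03,"z":0.046,"yaw":0.005},{"x":0.017,"y":0.03,"z":0.046,"yaw":0.005},{"x":0.017,"y":0.03,"z":0.046,"yaw":0.005},{"x":0.017,"y":0.03,"z":0.046,"yaw":0.005}])

```text
clock: 1.4
eef_pos: [0.4718, -0.2209, 0.1712]
ee_rot: [[0.971, -0.001, 0.24], [-0.24, 0.0, 0.971], [-0.001, -1.0, 0.0]]
ft_force: [0.6, 0.1, 0.4]
finger_gap: 0.0874
```

```bash
python3 -c "
from h import *
rel([.473,-.218,.0955],-13.75)
im,d=grab_frame('scene');cv2.imwrite('pics/s1.png',cv2.resize(im[100:260,340:540],None,fx=3,fy=3))"
```

```text
t 1.4 pos [ 0.4718 -0.2209  0.1712] toolx ang -13.9 F [0.6 0.1 0.4] gap 0.0874
shift xyz [0.0006 0.0757 0.0031] yaw -0.0026
```

View pics/s1.png

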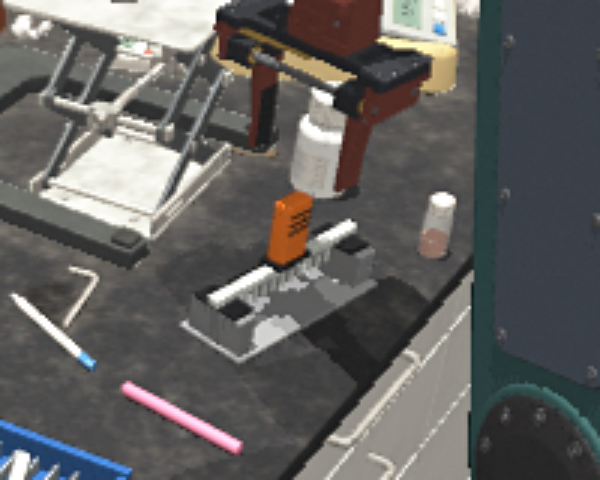

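The open fingers straddle the orange handle at crop (290,230), so I descend.

Call:
move_arm(rows=[{"x":0.001,"y":0.03,"z":0.003},{"x":0.001,"y":0.055,"z":0.003},{"x":0.001,"y":0.0755,"z":0.003},{"x":0.001,"y":0.0755,"z":0.003},{"x":0.001,"y":0.0755,"z":0.003},{"x":0.001,"y":0.0755,"z":0.003}])

```text
validation failed for argument at $.ro...
```

Call:
move_arm(rows=[{"x":0},{"x":0},{"x":0},{"x":0},{"x":0},{"x":0},{"x":0},{"x":0}], hand=-1, force=30)

```text
validation failed for argument at $.ro...
```

Call:
move_arm(rows=[{"y":-0.02},{"y":-0.06},{"y":-0.1},{"y":-0.1},{"y":-0.1}])

```text
validation failed for argument at $.ro...
```

```bash
python3 -c "
from h import *
rel([.473,-.218,.0955],-13.75)
a=np.radians(5.73);c=np.array([.5426,.1805]);x=np.array([np.cos(a),np.sin(a)])
print('start',c-.091*x,'end',c+.091*x)
rel(np.r_[c-.091*x,.18],5.73)
im,d=grab_frame('scene');cv2.imwrite('pics/s2.png',cv2.resize(im[80:260,340:540],None,fx=3,fy=3))"
```

```text
t 1.45 pos [ 0.4718 -0.222   0.1717] toolx ang -13.98 F [-0.8 -0.7 -0.3] gap 0.0879
shift xyz [0.0002 0.0762 0.0042] yaw -0.004
start [0.45205469 0.17141449] end [0.63314531 0.18958551]
t 1.45 pos [ 0.4718 -0.222   0.1717] toolx ang -13.98 F [-0.8 -0.7 -0.3] gap 0.0879
shift xyz [-0.1142 -0.0084  0.377 ] yaw -0.344
```

View pics/s2.png

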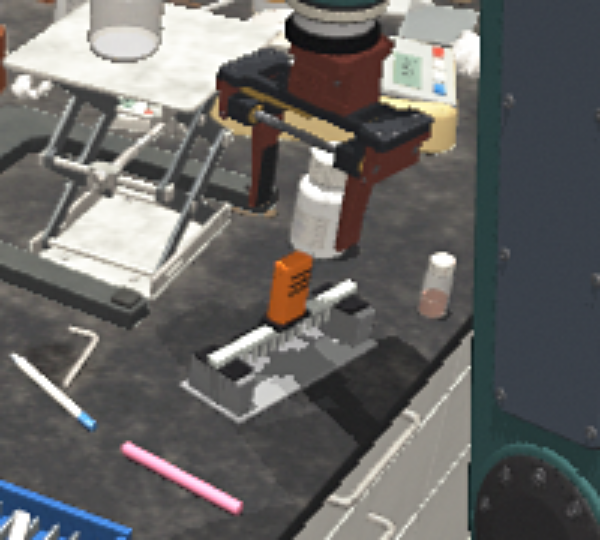

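The calls were refused and nothing moved, so all four keys are needed.

Call:
move_arm(rows=[{"x":0,"y":0.03,"z":0.004,"yaw":0},{"x":0,"y":0.055,"z":0.004,"yaw":0},{"x":0,"y":0.076,"z":0.004,"yaw":0},{"x":0,"y":0.076,"z":0.004,"yaw":0},{"x":0,"y":0.076,"z":0.004,"yaw":0},{"x":0,"y":0.076,"z":0.004,"yaw":0}])

```text
clock: 2.0
eef_pos: [0.4733, -0.2191, 0.0968]
ee_rot: [[0.97, 0.002, 0.244], [-0.244, -0.001, 0.97], [0.002, -1.0, -0.001]]
ft_force: [0.9, 0.0, -0.3]
finger_gap: 0.0877
```

```bash
python3 -c "
from h import *
rel([.473,-.218,.0955],-13.75)"
```

```text
t 2.0 pos [ 0.4733 -0.2191  0.0968] toolx ang -14.12 F [ 0.9  0.  -0.3] gap 0.0877
shift xyz [-0.0005  0.0013  0.001 ] yaw -0.0064
```

Call:
move_arm(rows=[{"x":0,"y":0,"z":0,"yaw":0},{"x":0,"y":0,"z":0,"yaw":0},{"x":0,"y":0,"z":0,"yaw":0},{"x":0,"y":0,"z":0,"yaw":0},{"x":0,"y":0,"z":0,"yaw":0},{"x":0,"y":0,"z":0,"yaw":0},{"x":0,"y":0,"z":0,"yaw":0},{"x":0,"y":0,"z":0,"yaw":0}], hand=-1, force=30)

```text
clock: 2.67
eef_pos: [0.4728, -0.2177, 0.0955]
ee_rot: [[0.97, -0.0, 0.242], [-0.242, 0.0, 0.97], [-0.0, -1.0, 0.0]]
ft_force: [0.2, -0.6, 0.0]
finger_gap: 0.0381
```

Call:
move_arm(rows=[{"x":0,"y":-0.01,"z":0,"yaw":0},{"x":0,"y":-0.03,"z":0,"yaw":0},{"x":0,"y":-0.06,"z":0,"yaw":0},{"x":0,"y":-0.09,"z":0,"yaw":0},{"x":0,"y":-0.09,"z":0,"yaw":0},{"x":0,"y":-0.09,"z":0,"yaw":0}])

```text
clock: 3.17
eef_pos: [0.474, -0.2185, 0.1878]
ee_rot: [[0.97, 0.004, 0.243], [-0.243, -0.002, 0.97], [0.004, -1.0, -0.001]]
ft_force: [-0.7, 0.2, -0.4]
finger_gap: 0.0009
```

```bash
python3 -c "
from h import *
a=np.radians(5.73);c=np.array([.5426,.1805]);x=np.array([np.cos(a),np.sin(a)])
rel(np.r_[c-.091*x,.14],5.73)
im,d=grab_frame('scene');cv2.imwrite('pics/s3.png',cv2.resize(im[80:260,340:540],None,fx=3,fy=3))"
```

```text
t 3.1667 pos [ 0.474  -0.2185  0.1878] toolx ang -14.03 F [-0.7  0.2 -0.4] gap 0.0009
shift xyz [-0.1161  0.0468  0.373 ] yaw -0.345
```

View pics/s3.png

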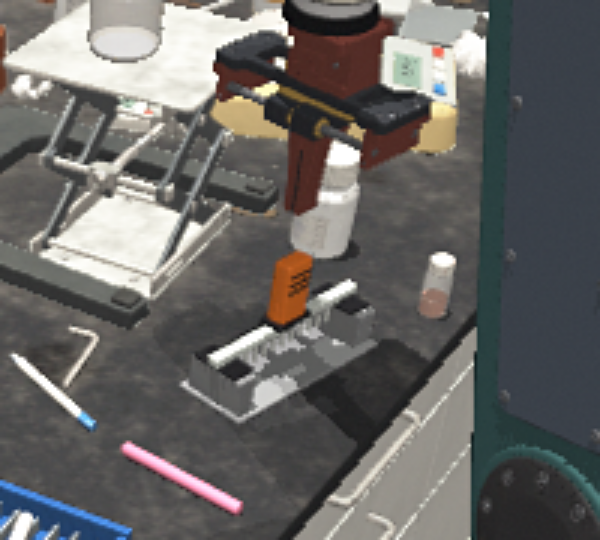

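The fingers were still closing (38 mm) when the lift began, so they came up empty. The rake is undisturbed. I repeat the grasp and give the fingers more time to close.

Call:
move_arm(rows=[{"x":0,"y":0,"z":0,"yaw":0},{"x":0,"y":0,"z":0,"yaw":0},{"x":0,"y":0,"z":0,"yaw":0},{"x":0,"y":0,"z":0,"yaw":0},{"x":0,"y":0,"z":0,"yaw":0},{"x":0,"y":0,"z":0,"yaw":0},{"x":0,"y":0,"z":0,"yaw":0},{"x":0,"y":0,"z":0,"yaw":0}], hand=1)

```text
clock: 3.88
eef_pos: [0.4727, -0.2177, 0.1854]
ee_rot: [[0.97, -0.0, 0.243], [-0.243, 0.0, 0.97], [-0.0, -1.0, 0.0]]
ft_force: [0.1, -0.6, -0.0]
finger_gap: 0.0505
```

Call:
move_arm(rows=[{"x":-0.001,"y":0.01,"z":0,"yaw":-0.005},{"x":-0.001,"y":0.01,"z":0,"yaw":-0.005},{"x":-0.001,"y":0.01,"z":0,"yaw":-0.005},{"x":-0.001,"y":0.01,"z":0,"yaw":-0.005},{"x":-0.001,"y":0.01,"z":0,"yaw":-0.005},{"x":-0.001,"y":0.01,"z":0,"yaw":-0.005}])

```text
clock: 4.38
eef_pos: [0.4719, -0.2176, 0.1756]
ee_rot: [[0.971, 0.0, 0.238], [-0.238, -0.0, 0.971], [0.0, -1.0, -0.0]]
ft_force: [0.2, -0.6, 0.1]
finger_gap: 0.0868
```

```bash
python3 -c "
from h import *
rel([.473,-.218,.0955],-13.75)"
```

```text
t 4.3833 pos [ 0.4719 -0.2176  0.1756] toolx ang -13.75 F [ 0.2 -0.6  0.1] gap 0.0868
shift xyz [ 0.0011  0.0801 -0.0001] yaw -0.0
```

Call:
move_arm(rows=[{"x":0.001,"y":0.03,"z":0,"yaw":0},{"x":0.001,"y":0.06,"z":0,"yaw":0},{"x":0.001,"y":0.08,"z":0,"yaw":0},{"x":0.001,"y":0.08,"z":0,"yaw":0},{"x":0.001,"y":0.08,"z":0,"yaw":0}])

```text
clock: 4.8
eef_pos: [0.4721, -0.2174, 0.095]
ee_rot: [[0.971, -0.002, 0.238], [-0.238, 0.001, 0.971], [-0.002, -1.0, 0.001]]
ft_force: [0.1, -0.0, -0.1]
finger_gap: 0.0878
```

Call:
move_arm(rows=[{"x":0,"y":0,"z":0,"yaw":0},{"x":0,"y":0,"z":0,"yaw":0},{"x":0,"y":0,"z":0,"yaw":0},{"x":0,"y":0,"z":0,"yaw":0},{"x":0,"y":0,"z":0,"yaw":0},{"x":0,"y":0,"z":0,"yaw":0},{"x":0,"y":0,"z":0,"yaw":0},{"x":0,"y":0,"z":0,"yaw":0}], hand=-1, force=30)

```text
clock: 5.47
eef_pos: [0.4727, -0.2177, 0.0956]
ee_rot: [[0.971, 0.0, 0.238], [-0.238, 0.0, 0.971], [0.0, -1.0, 0.0]]
ft_force: [0.0, 0.3, 0.5]
finger_gap: 0.0377
```

Call:
move_arm(rows=[{"x":0,"y":0,"z":0,"yaw":0},{"x":0,"y":0,"z":0,"yaw":0},{"x":0,"y":0,"z":0,"yaw":0},{"x":0,"y":0,"z":0,"yaw":0},{"x":0,"y":0,"z":0,"yaw":0},{"x":0,"y":0,"z":0,"yaw":0}])

```text
clock: 5.97
eef_pos: [0.4726, -0.2177, 0.0954]
ee_rot: [[0.971, -0.0, 0.238], [-0.238, 0.0, 0.971], [-0.0, -1.0, 0.0]]
ft_force: [0.1, 0.1, 0.3]
finger_gap: 0.0202
```

Gripped at 20.2 mm, the handle's width. I lift next.

Call:
move_arm(rows=[{"x":0,"y":-0.01,"z":0,"yaw":0},{"x":0,"y":-0.03,"z":0,"yaw":0},{"x":0,"y":-0.055,"z":0,"yaw":0},{"x":0,"y":-0.075,"z":0,"yaw":0},{"x":0,"y":-0.075,"z":0,"yaw":0},{"x":0,"y":-0.075,"z":0,"yaw":0}])

```text
clock: 6.47
eef_pos: [0.4735, -0.2182, 0.1717]
ee_rot: [[0.971, 0.003, 0.238], [-0.238, -0.002, 0.971], [0.003, -1.0, -0.001]]
ft_force: [-0.0, 0.4, -1.8]
finger_gap: 0.0197
```

```bash
python3 -c "
from h import *
a=np.radians(5.73);c=np.array([.5426,.1805]);x=np.array([np.cos(a),np.sin(a)])
rel(np.r_[c-.091*x,.17],5.73)
im,d=grab_frame('scene');cv2.imwrite('pics/s4.png',cv2.resize(im[80:260,340:540],None,fx=3,fy=3))"
```

```text
t 6.4667 pos [ 0.4735 -0.2182  0.1717] toolx ang -13.75 F [-0.   0.4 -1.8] gap 0.0197
shift xyz [-0.1135  0.0011  0.3734] yaw -0.34
```

View pics/s4.png

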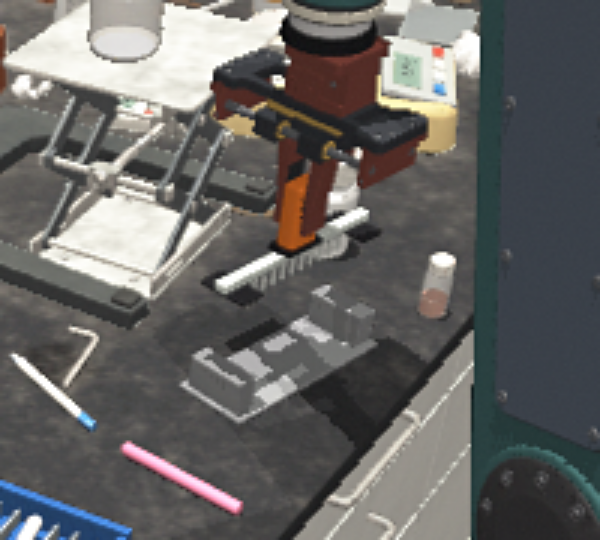

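The rake is held clear of its stand and level, at crop (290,250). I carry it over the tray's near end.

Call:
move_arm(rows=[{"x":-0.0087,"y":0,"z":0.0285,"yaw":-0.04},{"x":-0.0175,"y":0,"z":0.0575,"yaw":-0.09},{"x":-0.0284,"y":0,"z":0.0935,"yaw":-0.14},{"x":-0.0393,"y":0,"z":0.129,"yaw":-0.19},{"x":-0.05,"y":0,"z":0.165,"yaw":-0.24},{"x":-0.061,"y":0,"z":0.2,"yaw":-0.29},{"x":-0.072,"y":0,"z":0.236,"yaw":-0.34},{"x":-0.083,"y":0,"z":0.272,"yaw":-0.34}])

```text
clock: 7.18
eef_pos: [0.455, 0.0678, 0.1691]
ee_rot: [[0.995, -0.003, -0.102], [0.102, 0.0, 0.995], [-0.003, -1.0, 0.0]]
ft_force: [1.4, 0.5, -1.1]
finger_gap: 0.0201
```

```bash
python3 -c "
from h import *
a=np.radians(5.73);c=np.array([.5426,.1805]);x=np.array([np.cos(a),np.sin(a)])
rel(np.r_[c-.091*x,.17],5.73)"
```

```text
t 7.1833 pos [0.455  0.0678 0.1691] toolx ang 5.86 F [ 1.4  0.5 -1.1] gap 0.0201
shift xyz [ 0.0076 -0.0009  0.1034] yaw 0.0023
```

Call:
move_arm(rows=[{"x":0.002,"y":0,"z":0.03,"yaw":0},{"x":0.004,"y":0,"z":0.06,"yaw":0},{"x":0.006,"y":0,"z":0.085,"yaw":0},{"x":0.007,"y":0,"z":0.1,"yaw":0},{"x":0.007,"y":0,"z":0.1,"yaw":0},{"x":0.007,"y":0,"z":0.1,"yaw":0},{"x":0.007,"y":0,"z":0.1,"yaw":0}])

```text
clock: 7.77
eef_pos: [0.4529, 0.1657, 0.1696]
ee_rot: [[0.995, -0.002, -0.1], [0.1, -0.001, 0.995], [-0.002, -1.0, -0.001]]
ft_force: [0.3, 0.2, -1.2]
finger_gap: 0.0198
```

```bash
python3 -c "
from h import *
a=np.radians(5.73);c=np.array([.5426,.1805]);x=np.array([np.cos(a),np.sin(a)])
rel(np.r_[c-.091*x,.091],5.73)
im,d=grab_frame('scene');cv2.imwrite('pics/s5.png',cv2.resize(im[150:330,240:440],None,fx=3,fy=3))
im,d=grab_frame('top');cv2.imwrite('pics/t5.png',cv2.resize(im[160:300,250:390],None,fx=4,fy=4))"
```

```text
t 7.7667 pos [0.4529 0.1657 0.1696] toolx ang 5.75 F [ 0.3  0.2 -1.2] gap 0.0198
shift xyz [-0.0001  0.0786  0.0059] yaw 0.0004
```

View pics/s5.png

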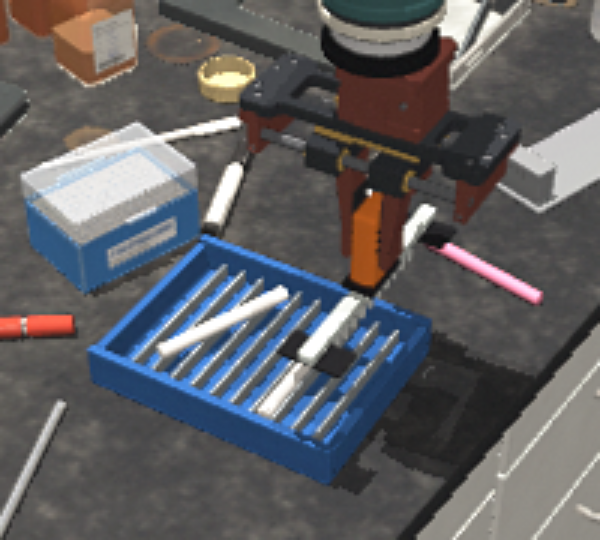

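View pics/t5.png

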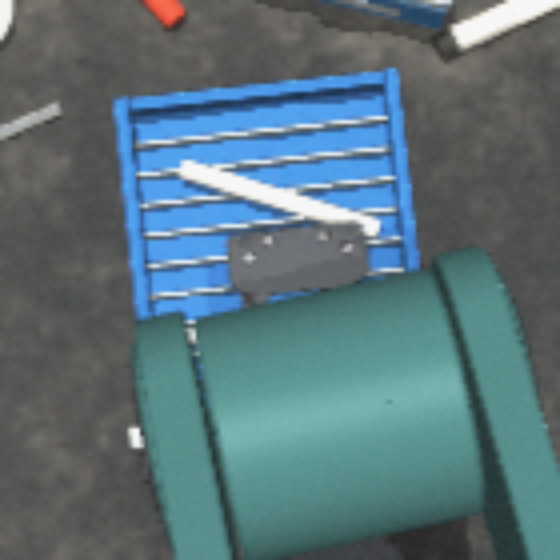

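Call:
move_arm(rows=[{"x":0,"y":0.01,"z":0.0045,"yaw":0},{"x":0,"y":0.03,"z":0.0045,"yaw":0},{"x":0,"y":0.045,"z":0.0045,"yaw":0},{"x":0,"y":0.06,"z":0.0045,"yaw":0},{"x":0,"y":0.068,"z":0.0045,"yaw":0},{"x":0,"y":0.072,"z":0.0045,"yaw":0},{"x":0,"y":0.072,"z":0.0045,"yaw":0},{"x":0,"y":0.072,"z":0.0045,"yaw":0}])

```text
clock: 8.53
eef_pos: [0.4536, 0.1708, 0.0987]
ee_rot: [[0.995, 0.0, -0.099], [0.099, 0.0, 0.995], [0.0, -1.0, 0.0]]
ft_force: [-1.1, 0.5, -1.9]
finger_gap: 0.0198
```

```bash
python3 -c "
from h import *
a=np.radians(5.73);c=np.array([.5426,.1805]);x=np.array([np.cos(a),np.sin(a)])
rel(np.r_[c-.091*x,.091],5.73)
im,d=grab_frame('scene');cv2.imwrite('pics/s6.png',cv2.resize(im[180:320,250:420],None,fx=4,fy=4,interpolation=cv2.INTER_CUBIC))"
```

```text
t 8.5333 pos [0.4536 0.1708 0.0987] toolx ang 5.71 F [-1.1  0.5 -1.9] gap 0.0198
shift xyz [-0.0015  0.0077  0.0008] yaw -0.0004
```

View pics/s6.png

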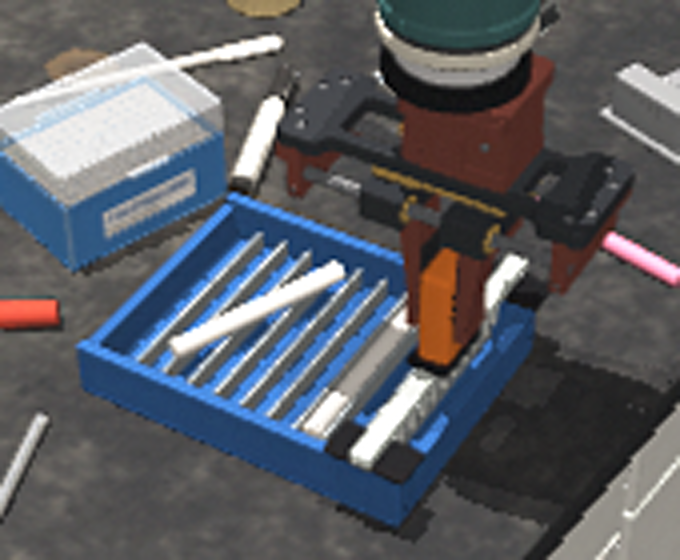

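The rake sits over the near end, with its teeth inside the end wall and the near rod ahead of them. I lower it to touch the rims.

Call:
move_arm(rows=[{"x":-0.001,"y":0.003,"z":0.001,"yaw":0},{"x":-0.001,"y":0.005,"z":0.001,"yaw":0},{"x":-0.001,"y":0.006,"z":0.001,"yaw":0},{"x":-0.001,"y":0.006,"z":0.001,"yaw":0}])

```text
clock: 8.92
eef_pos: [0.4521, 0.1718, 0.0925]
ee_rot: [[0.995, -0.0, -0.1], [0.1, 0.0, 0.995], [0.0, -1.0, 0.0]]
ft_force: [-0.2, 0.5, -0.6]
finger_gap: 0.0198
```

Call:
move_arm(rows=[{"x":0,"y":0.0005,"z":0,"yaw":0},{"x":0,"y":0.001,"z":0,"yaw":0},{"x":0,"y":0.001,"z":0,"yaw":0}])

```text
clock: 9.17
eef_pos: [0.4522, 0.1718, 0.0915]
ee_rot: [[0.995, 0.0, -0.1], [0.1, 0.0, 0.995], [0.0, -1.0, 0.0]]
ft_force: [0.2, 0.0, -1.6]
finger_gap: 0.0202
```

Call:
move_arm(rows=[{"x":0,"y":0.0005,"z":0,"yaw":0},{"x":0,"y":0.001,"z":0,"yaw":0},{"x":0,"y":0.001,"z":0,"yaw":0}])

```text
clock: 9.42
eef_pos: [0.4523, 0.1718, 0.0914]
ee_rot: [[0.995, 0.0, -0.1], [0.1, 0.0, 0.995], [0.0, -1.0, 0.0]]
ft_force: [-1.9, -0.5, 9.0]
finger_gap: 0.02
```

Contact came at TCP z ≈ 0.0915 (9 N). I ease off about 0.8 mm and comb at 60 mm/s.

Call:
move_arm(rows=[{"x":0.003,"y":-0.0008,"z":0,"yaw":0},{"x":0.008,"y":-0.0008,"z":0,"yaw":0},{"x":0.013,"y":-0.0008,"z":0,"yaw":0},{"x":0.018,"y":-0.0008,"z":0,"yaw":0},{"x":0.023,"y":-0.0008,"z":0,"yaw":0},{"x":0.028,"y":-0.0008,"z":0,"yaw":0},{"x":0.033,"y":-0.0008,"z":0,"yaw":0},{"x":0.038,"y":-0.0008,"z":0,"yaw":0}])

```text
clock: 10.08
eef_pos: [0.4892, 0.1755, 0.0914]
ee_rot: [[0.995, -0.003, -0.1], [0.1, -0.0, 0.995], [-0.003, -1.0, 0.0]]
ft_force: [-4.3, -0.3, 6.9]
finger_gap: 0.0197
```

```bash
cat >> h.py <<'E'
def look(n):
    a=np.radians(5.73);c=np.array([.5426,.1805]);x=np.array([np.cos(a),np.sin(a)])
    o=get_obs();p=o["eef_pos"];print("tray xy",((np.array(p[:2])-c)@np.array([x,[-x[1],x[0]]]).T).round(4))
    rel(np.r_[c+.091*x,.0915],5.73)
    im,d=grab_frame('scene');cv2.imwrite(f'pics/{n}.png',cv2.resize(im[180:320,250:420],None,fx=4,fy=4,interpolation=cv2.INTER_CUBIC))
E
python3 -c "
from h import *
look('s7')"
```

```text
tray xy [-0.0536  0.0003]
t 10.0833 pos [0.4892 0.1755 0.0914] toolx ang 5.72 F [-4.3 -0.3  6.9] gap 0.0197
shift xyz [ 0.1446 -0.0004 -0.0003] yaw -0.0001
```

View pics/s7.png

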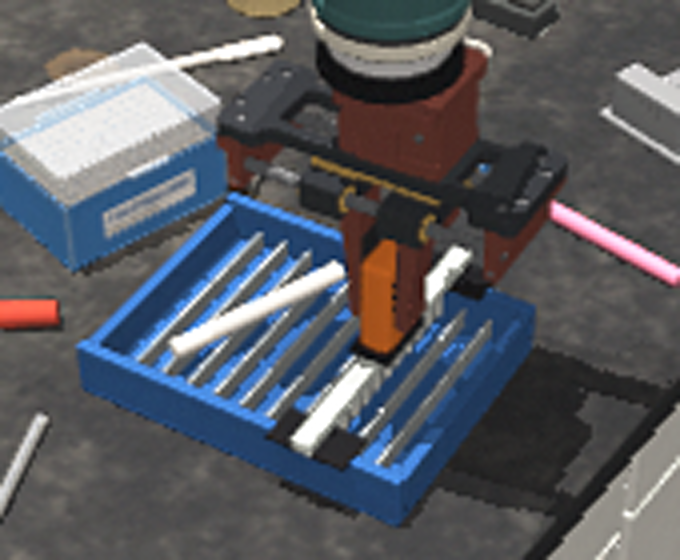

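Combing goes well, with light forces. I continue.

Call:
move_arm(rows=[{"x":0.005,"y":0,"z":0,"yaw":0},{"x":0.01,"y":0,"z":0,"yaw":0},{"x":0.015,"y":0,"z":0,"yaw":0},{"x":0.02,"y":0,"z":0,"yaw":0},{"x":0.025,"y":0,"z":0,"yaw":0},{"x":0.03,"y":0,"z":0,"yaw":0},{"x":0.035,"y":0,"z":0,"yaw":0},{"x":0.04,"y":0,"z":0,"yaw":0}])

```text
clock: 10.8
eef_pos: [0.5289, 0.1795, 0.0914]
ee_rot: [[0.995, -0.003, -0.1], [0.1, -0.0, 0.995], [-0.003, -1.0, -0.0]]
ft_force: [-4.9, 0.1, 7.3]
finger_gap: 0.0203
```

```bash
python3 -c "
from h import *
look('s8')"
```

```text
tray xy [-0.0137  0.0003]
t 10.8 pos [0.5289 0.1795 0.0914] toolx ang 5.73 F [-4.9  0.1  7.3] gap 0.0203
shift xyz [ 0.1047 -0.0003 -0.0003] yaw 0.0
```

View pics/s8.png

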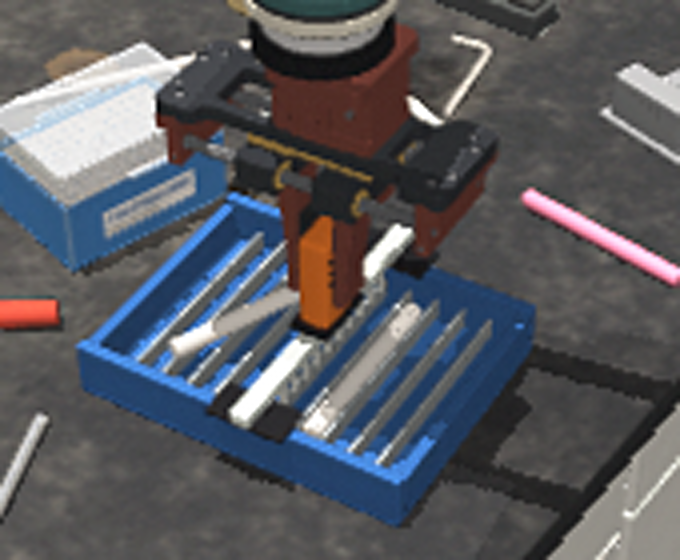

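The first rod has dropped into a groove, crop (360,370). I check the tip box height ahead, then go on.

```bash
python3 -c "
from h import *
d=np.load('top0.npy');P=cloud('top',d);r=P[112:168,308:374].reshape(-1,3);print(np.percentile(r[:,2],[50,90,99,100]))"
```

```text
[0.07632614 0.08121137 0.0844065  1.21977495]
```

Call:
move_arm(rows=[{"x":0.005,"y":0,"z":0,"yaw":0},{"x":0.01,"y":0,"z":0,"yaw":0},{"x":0.015,"y":0,"z":0,"yaw":0},{"x":0.02,"y":0,"z":0,"yaw":0},{"x":0.025,"y":0,"z":0,"yaw":0},{"x":0.03,"y":0,"z":0,"yaw":0},{"x":0.035,"y":0,"z":0,"yaw":0},{"x":0.04,"y":0,"z":0,"yaw":0}])

```text
clock: 11.52
eef_pos: [0.5687, 0.1834, 0.0914]
ee_rot: [[0.995, -0.003, -0.1], [0.1, -0.0, 0.995], [-0.003, -1.0, 0.0]]
ft_force: [-5.5, -0.4, 7.5]
finger_gap: 0.0195
```

```bash
python3 -c "
from h import *
look('s9')"
```

```text
tray xy [0.0263 0.0003]
t 11.5167 pos [0.5687 0.1834 0.0914] toolx ang 5.73 F [-5.5 -0.4  7.5] gap 0.0195
shift xyz [ 0.0647 -0.0002 -0.0003] yaw -0.0
```

View pics/s9.png

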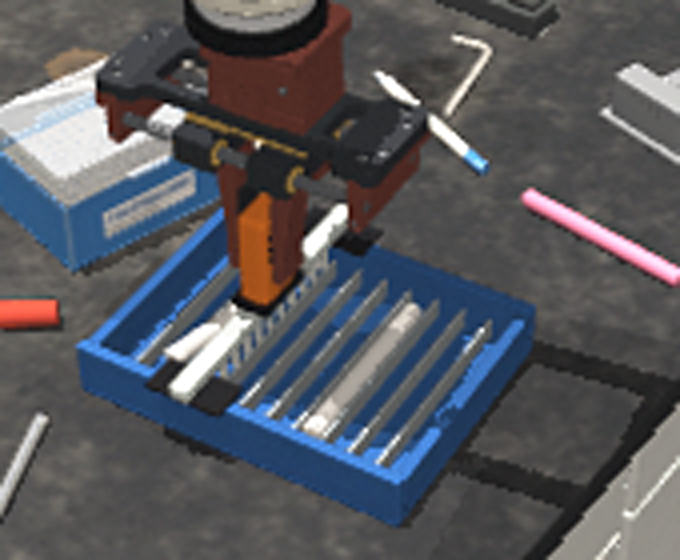

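Call:
move_arm(rows=[{"x":0.005,"y":0,"z":0,"yaw":0},{"x":0.01,"y":0,"z":0,"yaw":0},{"x":0.015,"y":0,"z":0,"yaw":0},{"x":0.02,"y":0,"z":0,"yaw":0},{"x":0.025,"y":0,"z":0,"yaw":0},{"x":0.03,"y":0,"z":0,"yaw":0},{"x":0.035,"y":0,"z":0,"yaw":0},{"x":0.04,"y":0,"z":0,"yaw":0}])

```text
clock: 12.23
eef_pos: [0.6087, 0.1875, 0.0915]
ee_rot: [[0.995, -0.002, -0.1], [0.1, -0.0, 0.995], [-0.002, -1.0, 0.0]]
ft_force: [-4.7, -0.3, 6.6]
finger_gap: 0.0197
```

```bash
python3 -c "
from h import *
look('s10')"
```

```text
tray xy [0.0665 0.0003]
t 12.2333 pos [0.6087 0.1875 0.0915] toolx ang 5.73 F [-4.7 -0.3  6.6] gap 0.0197
shift xyz [ 0.0245 -0.0001 -0.0003] yaw -0.0
```

View pics/s10.png

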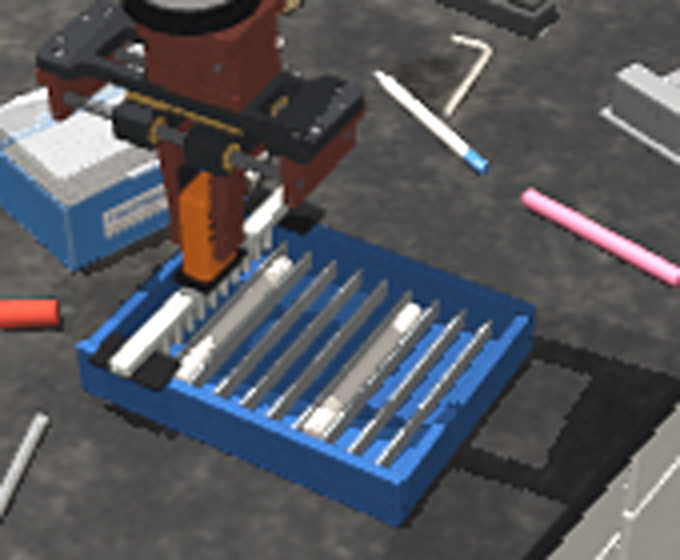

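Both rods lie in grooves, at crop (360,370) and (235,320), with the rake past them. I let go here.

Call:
move_arm(rows=[{"x":0,"y":-0.0005,"z":0,"yaw":0},{"x":0,"y":-0.0005,"z":0,"yaw":0},{"x":0,"y":-0.0005,"z":0,"yaw":0},{"x":0,"y":-0.0005,"z":0,"yaw":0}])

```text
clock: 12.62
eef_pos: [0.6092, 0.1875, 0.0915]
ee_rot: [[0.995, -0.0, -0.1], [0.1, -0.0, 0.995], [-0.0, -1.0, 0.0]]
ft_force: [-0.1, -0.4, -2.1]
finger_gap: 0.0199
```

Call:
move_arm(rows=[{"x":0,"y":0,"z":0,"yaw":0},{"x":0,"y":0,"z":0,"yaw":0},{"x":0,"y":0,"z":0,"yaw":0},{"x":0,"y":0,"z":0,"yaw":0},{"x":0,"y":0,"z":0,"yaw":0},{"x":0,"y":0,"z":0,"yaw":0},{"x":0,"y":0,"z":0,"yaw":0},{"x":0,"y":0,"z":0,"yaw":0}], hand=0.6)

```text
clock: 13.28
eef_pos: [0.6094, 0.1875, 0.0918]
ee_rot: [[0.995, -0.0, -0.1], [0.1, 0.0, 0.995], [0.0, -1.0, 0.0]]
ft_force: [0.3, -0.0, 0.1]
finger_gap: 0.0686
```

Call:
move_arm(rows=[{"x":0,"y":0,"z":0,"yaw":0},{"x":0,"y":0,"z":0,"yaw":0},{"x":0,"y":0,"z":0,"yaw":0},{"x":0,"y":0,"z":0,"yaw":0}])

```text
clock: 13.62
eef_pos: [0.6094, 0.1875, 0.0918]
ee_rot: [[0.995, -0.0, -0.1], [0.1, 0.0, 0.995], [-0.0, -1.0, 0.0]]
ft_force: [0.8, 0.4, -0.7]
finger_gap: 0.0703
```

Open and free. I go straight up, then back away so the top camera can see.

Call:
move_arm(rows=[{"x":0,"y":-0.015,"z":0,"yaw":0},{"x":0,"y":-0.04,"z":0,"yaw":0},{"x":0,"y":-0.08,"z":0,"yaw":0},{"x":0,"y":-0.12,"z":0,"yaw":0},{"x":0,"y":-0.15,"z":0,"yaw":0},{"x":0,"y":-0.15,"z":0,"yaw":0}])

```text
clock: 14.12
eef_pos: [0.6134, 0.1884, 0.2495]
ee_rot: [[0.995, 0.012, -0.1], [0.1, 0.003, 0.995], [0.012, -1.0, 0.001]]
ft_force: [0.3, -0.3, 0.1]
finger_gap: 0.0701
```

Call:
move_arm(rows=[{"x":0,"y":0,"z":-0.04,"yaw":0},{"x":0,"y":0,"z":-0.08,"yaw":0},{"x":0,"y":0,"z":-0.12,"yaw":0},{"x":0,"y":0,"z":-0.16,"yaw":0},{"x":0,"y":0,"z":-0.2,"yaw":0},{"x":0,"y":0,"z":-0.24,"yaw":0},{"x":0,"y":0,"z":-0.28,"yaw":0},{"x":0,"y":0,"z":-0.3,"yaw":0}])

```text
clock: 14.78
eef_pos: [0.6394, -0.1156, 0.2413]
ee_rot: [[0.995, -0.0, -0.097], [0.097, -0.002, 0.995], [-0.0, -1.0, -0.002]]
ft_force: [0.3, 0.7, -0.1]
finger_gap: 0.0702
```

Call:
move_arm(rows=[{"x":0,"y":0,"z":0,"yaw":0},{"x":0,"y":0,"z":0,"yaw":0},{"x":0,"y":0,"z":0,"yaw":0},{"x":0,"y":0,"z":0,"yaw":0}])

```text
clock: 15.12
eef_pos: [0.639, -0.1093, 0.2415]
ee_rot: [[0.995, -0.001, -0.101], [0.101, 0.001, 0.995], [-0.001, -1.0, 0.001]]
ft_force: [-0.3, 0.3, 0.7]
finger_gap: 0.0704
```

```bash
python3 - <<'E'
from h import *
look('s11')
im,d=grab_frame('top');P=cloud('top',d)
a=cv2.resize(im[165:285,265:375],None,fx=4,fy=4,interpolation=cv2.INTER_CUBIC);cv2.imwrite('pics/t11.png',a)
th=np.radians(5.73);c=np.array([.5426,.1805]);x=np.array([np.cos(th),np.sin(th)])
T=(P[...,:2]-c)@np.array([x,[-x[1],x[0]]]).T;Z=P[...,2]
hsv=cv2.cvtColor(im,cv2.COLOR_BGR2HSV)
org=(hsv[...,0]<22)&(hsv[...,1]>150)&(np.abs(T).max(-1)<.1)&(Z>.105)
print("handle top",T[org].mean(0),np.percentile(Z[org],[10,50,90]))
wh=(hsv[...,1]<70)&(hsv[...,2]>190)&(np.abs(T[...,1])<.07)&(np.abs(T[...,0])<.09)&(Z<.04)
n,l,s,ce=cv2.connectedComponentsWithStats(wh.astype(np.uint8))
for i in range(1,n):
    if s[i,4]>60:
        m=l==i;L=cv2.fitLine((T[m]*1000).astype(np.float32),cv2.DIST_HUBER,0,.01,.01).ravel()
        print(s[i,4],T[m].mean(0).round(4),"z",np.percentile(Z[m],[10,50,90]).round(4),"angle from groove",np.degrees(np.arctan2(L[0],L[1])).round(1))
for q in("rod_a","rake"):
    print(q,[(np.round(r["point"],3).tolist(),round(r["score"],2)) for r in mark_of("scene",q)])
E
```

```text
tray xy [ 0.067 -0.298]
t 15.1167 pos [ 0.639  -0.1093  0.2415] toolx ang 5.81 F [-0.3  0.3  0.7] gap 0.0704
shift xyz [0.0245 0.1503 0.2978] yaw 0.0014
handle top [0.04418729 0.00095354] [0.10948269 0.11430174 1.21977495]
196 [ 0.0544 -0.0032] z [0.0154 0.0187 0.0218] angle from groove 0.6
273 [-0.0337 -0.0046] z [0.015  0.0182 0.0216] angle from groove 0.3
rod_a [([0.618, 0.589, 0.004], 0.71), ([0.508, 0.175, 0.015], 0.66), ([0.595, 0.178, 0.013], 0.63), ([0.459, -0.02, 0.004], 0.56)]
rake [([0.606, 0.187, 0.036], 0.95), ([0.503, 0.176, 0.014], 0.18)]
```

View pics/s11.png

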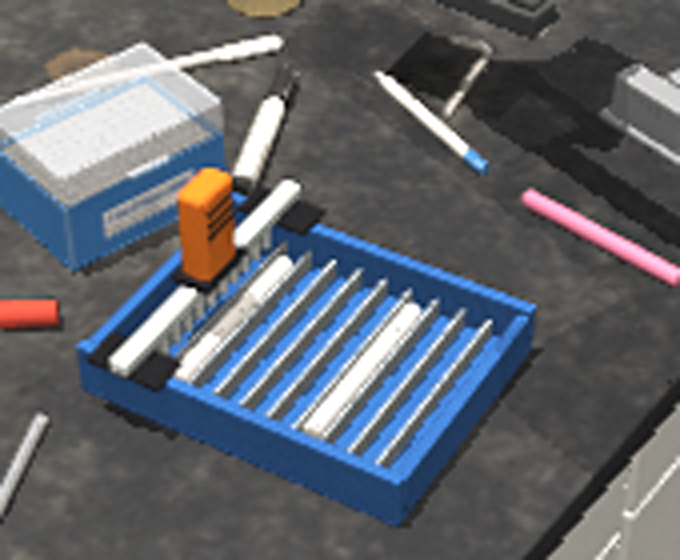

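View pics/t11.png

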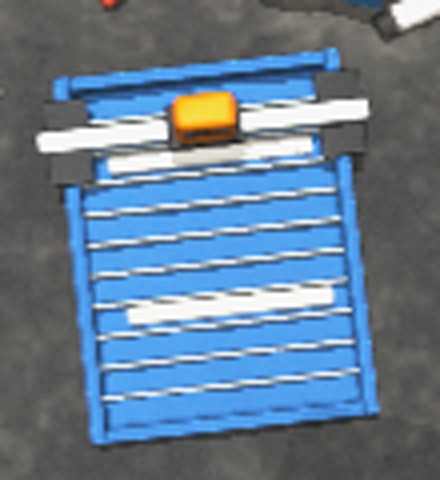

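The rake stands on both rims at top crop (205,115). Both rods are parallel in grooves, at (210,155) and (230,303), with tops at z ≈ 18 mm. I hand in.

```bash
python3 -c "
from h import *
print(job_done(),get_obs()['clock'])"
```

```text
the job is handed in; nothing more can be done
the job is handed in; nothing more can be done
```

I took the rake from its stand and combed it once through the tray from the near end to the far end, runners on the rims, at about 60 mm/s. I then let it go on the rims, backed the arm away and handed the job in at about 15–16 s.

**Final checks:**
- **Rods:** both lie within 1° of the grooves, with tops at about 18 mm, which is home depth. The fingers stayed above the rods throughout.
- **Rake:** it stands upright on both rims, with its origin at z ≈ 36 mm and about 66 mm from the tray's middle. The gripper is clear of everything.

**What went wrong:**
- The first batch of move calls was refused because every row needs all four keys, so nothing moved.
- My first grasp lifted before the fingers had closed, so they came up empty. The rake was not disturbed and the second grasp held.
- The averaged handle-top position from the top camera disagreed by about 20 mm (x 44 mm). That reading included bad depth pixels, so I set it aside. The release pose, the rake detection and the pictures all agree on about 65 mm.

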